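Right the tipped sample containers and fill the cup

TASK

Two sample containers have fallen over in the aluminium lane: the open blue cup and the white jar with the red cap. Stand both the right way up in the lane, each squarely on one of the two yellow marks without a standing jar; then pick up the scoop by its orange handle, tip its three brown pieces into the standing blue cup without touching the pieces with the gripper, and lay the scoop back on its green mat, right way up. Leave the two black-capped jars and the wrench where they are.

Things in the scene. Friction and masses are not known exactly. Their poses are not given: they have to be found in the camera images.
- lane: fixed aluminium lane on the bench, 94 x 752 mm, origin under its centre on the bench; y runs along the lane, z up. Floor 6 mm above the bench; between dark rails 74 mm apart (10 mm thick, their tops 14 mm above the bench, 8 mm above the floor), closed by equal rails at both ends
- mark0 (a point): centre, on the lane floor, of yellow mark 0 of four (72 x 78 mm patches, 180 mm apart along the lane's y, mark 0 at its -y end); each starts with one container standing or lying over it
- mark1 (a point): centre, on the lane floor, of yellow mark 1 of four (72 x 78 mm patches, 180 mm apart along the lane's y, mark 0 at its -y end); each starts with one container standing or lying over it
- mark2 (a point): centre, on the lane floor, of yellow mark 2 of four (72 x 78 mm patches, 180 mm apart along the lane's y, mark 0 at its -y end); each starts with one container standing or lying over it
- mark3 (a point): centre, on the lane floor, of yellow mark 3 of four (72 x 78 mm patches, 180 mm apart along the lane's y, mark 0 at its -y end); each starts with one container standing or lying over it
- cup: open-topped square blue plastic cup, 60 x 60 x 100 mm outside, walls and bottom 3 mm, about 100 g, a white band round its mouth; origin at its centre, z points from bottom to mouth; starts lying along the lane, its mouth towards the lane's +y
- jar_tipped: closed square white jar with round red cap, 100 mm tall in all: body 60 x 60 x 80 mm, cap 54 mm across and 20 mm high; about 220 g; origin at half its height (50 mm above its bottom), z points from bottom to cap; starts lying along the lane, its cap towards the lane's -y
- jar_a: standing white square jar with a black cap, 60 x 60 mm, 80 mm tall; bystander; origin at half height
- jar_b: second such standing jar with a black cap, 60 x 60 mm, 80 mm tall; bystander; origin at half height
- mat: thin fixed green mat, 240 (x) x 120 (y) x 3 mm, origin under its centre
- scoop: steel scoop, 195 mm long along x, 140 g, on the mat; origin at its underside, half way along; x to the open nose, z up. Pan x = 10 to 95 mm: 46 mm wide outside, 40 inside, flat floor 3 mm thick, side walls 24 mm high, rear wall 46 mm high. Orange handle: bar 16 mm wide (y), 18 mm high, centred 37 mm above the underside, x = -99 to 11 mm, with a foot down to the mat at x = -97 to -87 mm
- scoop_grip (a point): grip point on the scoop's handle: its centre line, 37 mm above the scoop's underside, 125 mm behind the nose
- scoop_nose (a point): middle of the scoop's open nose edge, on the top of the pan floor
- piece0: brown octagonal ceramic piece, about 16 mm across and 14 mm high, 12 g, starting on the scoop's pan; origin at its centre
- piece1: brown octagonal ceramic piece, about 16 mm across and 14 mm high, 12 g, starting on the scoop's pan; origin at its centre
- piece2: brown octagonal ceramic piece, about 16 mm across and 14 mm high, 12 g, starting on the scoop's pan; origin at its centre
- wrench: steel wrench lying on the bench beside the lane; bystander

How it is judged:
By the outcome, as a careful person would: the job done as asked, in the order asked, and still so for the second after the job is handed in, with the robot touching nothing.
It also fails if it takes over 72 s, if anything falls off the work surface, if the arm or the gripper's body presses on something with over 40 N, if the wrist force passes 120 N, or if a joint passes its speed limit or range.

ROBOT

A 6-joint arm with a two-finger parallel gripper is mounted at the origin on the work surface. World frame = base frame: x ahead of the robot, y to its left, z up, the work surface at z = 0. Lengths are in mm, angles in rad, forces in N, time in s.
With the tool pointing down it reaches from about 350 to 775 mm from the base axis. Payload 7.3 kg.
Tool frame: the origin (TCP) lies midway between the tips of the shut fingers; the grasp point (between the pads) lies 19 mm behind it; z points along the fingers, y is the line along which they close (so a half turn about z gives the same grasp; the last joint's range is limited). The gripper opens to 92 mm and grips with 3 to 60 N. Pads are 19 mm wide; open, the fingers measure 130 mm over their backs; the gripper's body (75 mm by 190 mm) begins 47 mm behind the grasp point.
Start: joints at [-1.439, 0.342, 1.524, -0, 1.275, -0.146], TCP at [143.998, -504.885, 226.741] pointing down, gripper open.
Joint ranges: [-2.53, 2.53], [-0.77, 2.02], [0.04, 2.7], [-1, 4.14], [0.28, 2.66], [-3.11, 3.11]. Speed limits (rad/s): [2.57, 2.57, 3.14, 3.14, 3.14, 3.14].

INTERFACE

Orientations are given as [roll, pitch, yaw] about the fixed x, y, z axes, in that order (R = Rz(yaw) Ry(pitch) Rx(roll)).
In Python, from plant import bot gives the robot as it stands.
- The arm moves only by the tool servo_tool, never from a script. Its argument "deltas" is a list of rows, each a list of 2 entries, a list of its own where there are three numbers: the shift along the tool's x, y, z in m, then the turn, a rotation vector about the tool's x, y, z in degrees. A call has 1 to 20 rows; each row shifts and turns the commanded pose from where the row before left it, along the tool's axes as they then stand; what a row does not reach is not made up. A row lasts 1/8 s, in which the tool goes at most 62.5 mm and 10.7 degrees, less where a joint would pass 70% of its speed; a pose out of reach is approached as far as the arm can. A call with a gripper value outside its range is refused whole. "fingers" is the opening, from 0 (shut) to 1 (fully open), set as the call begins (left out, the last holds). The fingers move at their own pace and stop on an object; the grip force is fixed at half the most. Time passes only in rows, so rows that do not move let the fingers close. It gives the time, the measured TCP pose, the force, the opening and the grip force at its end, in the units of the state.
- bot.get_obs(): the state, without advancing time (a new reading comes with each control period).
- bot.capture(name): name is "scene" or "top" or "wrist"; returns the picture (480x640x3 uint8, red, green, blue); there is no depth.
- bot.camera_model(name): a dict with "mtx" (3x3 intrinsics, pixels), "xyz" and "rotation" of the camera in the world. Camera axes: x right, y down, z forward; pixel columns grow to the right and rows downward; lengths in mm; the calibration is good to about 2 mm. The wrist camera is an equidistant fisheye: a pixel r from the principal point sees the ray r / f radians off the axis. A picture is of the moment at which its call begins: read the wrist's pose just before it. camera_model takes no time and is no camera call; for the wrist camera it gives the pose at the moment of the call.
- bot.close_job(): hands the job in; it is judged then, once.
The state is a dict: "time": time; "joint_positions": joint angles; "dq": joint speeds; "tau": joint torques, N m; "tool_pos": TCP position; "tcp_rot": TCP orientation; "contact_force": force on the tool from outside, world axes, zero at the start; "moment": the same for the moment, N m; "grip_width": finger opening in mm; "finger_force": force on a finger pad.
Only numpy, scipy, OpenCV 4.12 (cv2) and the standard library are available. Lean on these libraries where they do the work, as an engineer would, in place of code of your own. Each camera call takes 0.05 s, during which the arm holds its last target. There are 200 camera calls.

## Working session

There is one attempt and no reset: what is moved stays moved. The work goes in short steps, Python scripts to look and compute and a tool call to move; the robot and the scene stay as the last step left them, time stands still between calls to the robot, and variables do not carry over. Pictures are saved under pics/ and viewed, at most 10 in all, crops included, and the job is handed in when it is done.

Besides the shell and the picture viewer there is one more tool, called after "Call:" as a command line: name --argument value ..., lists and objects as JSON in quotes. servo_tool: Moves the arm, as the interface text tells. Its arguments: {"type":"object","properties":{"deltas":{"type":"array"},"fingers":{"type":"number"}},"required":["deltas"]}

```bash
ls && mkdir -p pics
python3 - <<'E'
from plant import bot
import cv2
o=bot.get_obs();print({k:o[k] for k in('time','tool_pos','tcp_rot','grip_width')})
for n in("scene","top"):
    im=bot.capture(n);cv2.imwrite(f"pics/{n}0.png",im[:,:,::-1])
    m=bot.camera_model(n);print(n,m)
E
```

```text
pics
{'time': 0.0, 'tool_pos': array([ 143.9280552 , -504.47772656,  226.05017736]), 'tcp_rot': array([-3.14011686e+00, -2.12456891e-04,  2.77762156e-01]), 'grip_width': 91.42511429921835}
scene {'mtx': array([[617.42169861,   0.        , 327.9863569 ],
       [  0.        , 617.42169861, 235.30719953],
       [  0.        ,   0.        ,   1.        ]]), 'xyz': array([1321.75874574,  263.6712614 ,  637.9287437 ]), 'rotation': array([-2.2060856 , -0.00742521,  1.88824943])}
top {'mtx': array([[519.76221371,   0.        , 311.31637265],
       [  0.        , 519.76221371, 236.63816945],
       [  0.        ,   0.        ,   1.        ]]), 'xyz': array([444.07184912,  32.45253752, 845.36335702]), 'rotation': array([-2.94953165, -0.03728166, -1.56056225])}
```

View pics/top0.png

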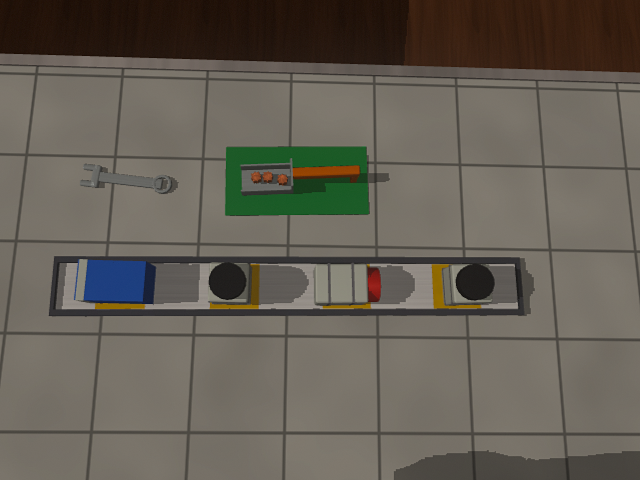

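View pics/scene0.png

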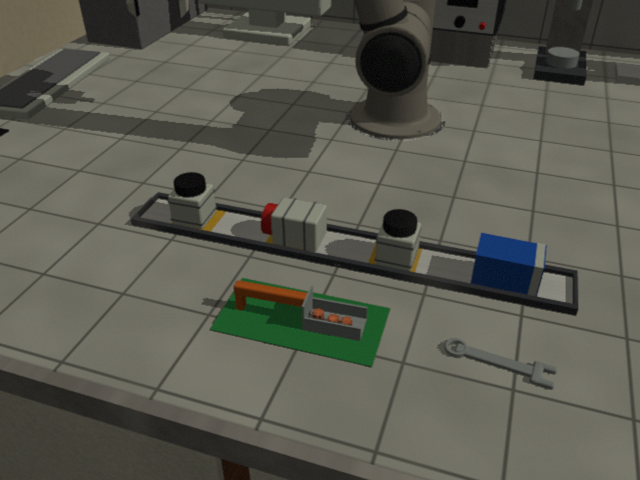

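The top view has image left = +y and image up = +x. The cup is at about (117,281) with its mouth to the left. The red-capped jar is at (347,284) with its cap to the right. The scoop is at (300,176) with its nose to the left, and the standing jars are at (228,282) and (475,282). Next I'll measure these positions.

```bash
cat > h.py <<'E'
import numpy as np, cv2
from scipy.spatial.transform import Rotation as R
from plant import bot
def ray(name,uv,z,m=None):
    "pixels -> world points on the plane at height z"
    m=m or bot.camera_model(name); uv=np.atleast_2d(np.array(uv,float))
    d=np.c_[uv,np.ones(len(uv))]@np.linalg.inv(m["mtx"]).T@R.from_euler('xyz',m["rotation"]).as_matrix().T
    return m["xyz"]+d*((z-m["xyz"][2])/d[:,2])[:,None]
def rect(name,mask,z,tag=""):
    "largest blob cast on plane z: centre, sizes, direction of long side (deg)"
    cs,_=cv2.findContours(mask.astype(np.uint8),cv2.RETR_EXTERNAL,cv2.CHAIN_APPROX_NONE)
    c=max(cs,key=cv2.contourArea)[:,0]
    w=ray(name,c,z)[:,:2].astype(np.float32); (x,y),s,a=cv2.minAreaRect(w)
    if s[0]<s[1]: s=s[::-1];a+=90
    print(tag,"px",c.min(0),c.max(0),"ctr %.1f %.1f"%(x,y),"size %.1f %.1f"%s,"dir %.2f"%(a%180)); return w
E
python3 - <<'E'
from h import *
im=cv2.imread("pics/top0.png"); hsv=cv2.cvtColor(im,cv2.COLOR_BGR2HSV); H,S,V=[hsv[...,i].astype(int) for i in range(3)]
roi=np.zeros(H.shape,bool); roi[245:325,40:535]=1
rect("top",roi&(V<85)&(S<90),14,"rail")
rect("top",roi&(H>100)&(H<130)&(S>120)&(V>120),66,"cup bright")
rect("top",roi&(H>100)&(H<130)&(S>120),66,"cup all")
rect("top",(H<8)&(S>150)&roi,36,"red")
y=roi&(H>15)&(H<32)&(S>120)
for a,b in((90,160),(205,270),(315,375),(425,485)):
    m=y.copy();m[:,:a]=0;m[:,b:]=0; w=rect("top",m,6,"yellow"); print(w.min(0),w.max(0))
sc=(H<16)&(S>180)&(V>120)&~roi; sc[:,:294]=0
rect("top",sc,49,"handle")
g=(H>50)&(H<75)&(S>120)
rect("top",g,3,"mat")
print("vals cup row", V[281,70:160:3].tolist()); print("jar row",V[284,305:390:2].tolist())
cv2.imwrite("pics/crop.png",cv2.resize(np.vstack([im[250:322,60:200],im[250:322,290:430],im[145:217,235:375]]),None,fx=2.75,fy=2.75,interpolation=cv2.INTER_CUBIC))
E
```

```text
rail px [ 49 245] [534 324] ctr 529.5 23.2 size 777.3 128.1 dir 90.64
cup bright px [ 84 260] [145 300] ctr 525.4 296.3 size 85.3 58.9 dir 89.44
cup all px [ 84 260] [154 303] ctr 523.9 289.0 size 100.5 63.2 dir 89.48
red px [368 268] [380 301] ctr 527.3 -95.2 size 52.0 18.9 dir 179.39
yellow px [ 95 303] [144 308] ctr 491.3 305.5 size 77.1 7.9 dir 90.71
[486.94574 266.9203 ] [495.24115 344.1303 ]
yellow px [210 264] [259 308] ctr 525.1 125.3 size 77.1 70.9 dir 90.71
[489.1666   86.84683] [560.98157 163.46931]
yellow px [323 302] [370 308] ctr 496.7 -55.1 size 76.0 9.6 dir 90.71
[491.3843  -93.03606] [501.92673  -17.117432]
yellow px [432 264] [480 308] ctr 530.0 -233.6 size 77.0 71.9 dir 90.77
[ 493.59784 -272.56815] [ 565.77783 -195.08424]
handle px [294 166] [358 175] ctr 707.8 -18.3 size 103.6 14.1 dir 93.44
mat px [225 147] [368 214] ctr 704.9 28.5 size 238.8 117.9 dir 91.40
vals cup row [142, 143, 126, 138, 137, 94, 126, 125, 127, 127, 127, 127, 127, 127, 127, 128, 127, 127, 128, 128, 127, 127, 126, 126, 128, 53, 55, 55, 58, 93]
jar row [94, 91, 148, 145, 142, 120, 143, 141, 140, 141, 141, 137, 78, 144, 140, 138, 140, 139, 139, 140, 139, 138, 139, 134, 81, 142, 138, 138, 138, 138, 136, 89, 154, 151, 149, 149, 148, 145, 95, 96, 95, 94, 94]
```

View pics/crop.png

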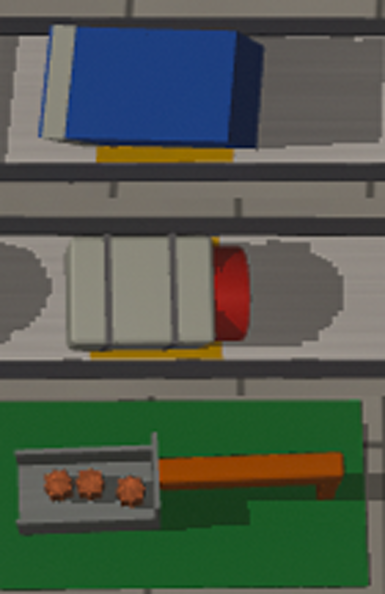

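In the crop, the cup's blue top face spans 84–145 px, with the mouth band starting at about 76 px. The jar body spans about 315.5–368 px with the cap beyond it, and the scoop's handle points to −y. Lane yaw comes out at 0.71°, mark 1 at about (527.5,−54.8) and mark 3 at about (523,305.3). Next is the jar's exact pose and the first move.

```bash
cat >> h.py <<'E'
D=R.from_euler('xyz',[180,0,90],degrees=True)
def ori(psi,th): return R.from_euler('z',psi,degrees=True)*R.from_euler('x',th,degrees=True)*D
def go(grasp,psi,th,back=0):
    "shift (mm, tool axes now) then turn (deg) that bring the grasp point there"
    o=bot.get_obs(); Rc=R.from_euler('xyz',o["tcp_rot"]); Rt=ori(psi,th)
    t=np.array(grasp)+Rt.apply([0,0,19-back])
    print("t %.2f"%o["time"],"shift",Rc.inv().apply(t-o["tool_pos"]).round(1),"turn",(Rc.inv()*Rt).as_rotvec(degrees=True).round(2))
    return t
E
python3 - <<'E'
from h import *
m=bot.camera_model("top")
print(ray("top",[[315.5,284],[316,284],[367.8,284],[340,263.8],[340,304.5]],66,m).round(1))
print(ray("top",[[315.5,263.8],[367.5,263.8]],66,m).round(1))
print("cup",ray("top",[[76.5,281],[84,281],[145,281],[110,260],[110,300]],66,m).round(1))
im=cv2.imread("pics/top0.png").astype(int);
for c in(322,350,364): print(c,im[258:270,c].max(1).tolist(),im[298:312,c].max(1).tolist())
go([527.5,-60,50],0.7,40,120)
E
```

```text
[[523.6  -2.1  66. ]
 [523.7  -2.8  66. ]
 [524.7 -81.   66. ]
 [554.8 -39.   66. ]
 [493.5 -39.   66. ]]
[[554.2  -1.8  66. ]
 [555.5 -80.9  66. ]]
cup [[523.1 351.7  66. ]
 [523.3 340.8  66. ]
 [524.5 251.5  66. ]
 [555.2 305.4  66. ]
 [495.8 300.5  66. ]]
322 [50, 50, 52, 51, 46, 35, 113, 134, 139, 138, 140, 138] [142, 142, 143, 135, 119, 70, 64, 73, 149, 152, 157, 72, 50, 51]
350 [50, 52, 52, 53, 46, 47, 108, 132, 136, 136, 135, 137] [141, 141, 140, 132, 102, 70, 44, 100, 147, 151, 157, 72, 50, 53]
364 [51, 52, 52, 52, 50, 58, 111, 136, 139, 138, 138, 138] [140, 139, 137, 130, 88, 82, 89, 146, 150, 151, 133, 64, 53, 52]
t 0.10 shift [ 473.7 -259.5   99.2] turn [ 25.98  34.01 -71.56]
```

Call:
servo_tool --deltas '[[[0.043,-0.0235,0.004],[0,0,0]],[[0.043,-0.0235,0.004],[0,0,0]],[[0.043,-0.0235,0.004],[0,0,0]],[[0.043,-0.0235,0.004],[0,0,0]],[[0.043,-0.0235,0.004],[0,0,0]],[[0.043,-0.0235,0.004],[0,0,0]],[[0.043,-0.0235,0.004],[0,0,0]],[[0.043,-0.0235,0.004],[0,0,0]],[[0.043,-0.0235,0.004],[0,0,0]],[[0.043,-0.0235,0.004],[0,0,0]],[[0.043,-0.0235,0.004],[0,0,0]],[[0,0,0],[2.89,3.78,-7.95]],[[0,0,0],[2.89,3.78,-7.95]],[[0,0,0],[2.89,3.78,-7.95]],[[0,0,0],[2.89,3.78,-7.95]],[[0,0,0],[2.89,3.78,-7.95]],[[0,0,0],[2.89,3.78,-7.95]],[[0,0,0],[2.89,3.78,-7.95]],[[0,0,0],[2.89,3.78,-7.95]],[[0,0,0],[2.89,3.78,-7.95]]]' --fingers 1

```text
time: 2.6
tool_pos: [527.7, -126.8, 182.4]
tcp_rot: [3.14, -0.7, 1.588]
contact_force: [-0.6, -0.2, -0.1]
grip_width: 91.5
finger_force: 0.0
```

Run:
```python
from h import *
o=bot.get_obs();print(o["tool_pos"].round(1),o["joint_positions"].round(3))
go([525.5,-70,42],0.8,40,100)
go([525.5,-70,42],0.8,40,0)
```

```text
[ 527.7 -126.8  182.4] [-0.681  0.631  1.386  0.518  1.613 -0.807]
t 2.60 shift [-46.8  -1.5  63. ] turn [-0.02 -0.1   0.14]
t 2.60 shift [-47.   -1.5 163. ] turn [-0.02 -0.1   0.14]
```

Call:
servo_tool --deltas '[[[-0.0157,-0.0005,0.021],[0,0,0]],[[-0.0157,-0.0005,0.021],[0,0,0]],[[-0.0157,-0.0005,0.021],[0,0,0]],[[0,0,0.03],[0,0,0]],[[0,0,0.03],[0,0,0]],[[0,0,0.025],[0,0,0]],[[0,0,0.015],[0,0,0]]]'

```text
time: 3.48
tool_pos: [525.1, -57.1, 26.4]
tcp_rot: [-3.139, -0.698, 1.582]
contact_force: [0.5, 0.2, 0.6]
grip_width: 92.2
finger_force: 0.0
```

Call:
servo_tool --deltas '[[[0,0,0],[0,0,0]],[[0,0,0],[0,0,0]],[[0,0,0],[0,0,0]],[[0,0,0],[0,0,0]],[[0,0,0],[0,0,0]]]' --fingers 0

```text
time: 4.1
tool_pos: [526.3, -58.9, 28.0]
tcp_rot: [3.139, -0.696, 1.583]
contact_force: [1.1, -3.0, 3.4]
grip_width: 59.8
finger_force: 30.0
```

Run:
```python
from h import *
o=bot.get_obs();print(o["tool_pos"].round(1),o["joint_positions"].round(3),o["finger_force"])
go([525.5,-70,42],0.8,40,0)
go([525.5,-70,122],0.8,40,0)
```

```text
[526.3 -58.9  28. ] [-0.592  0.787  1.599  0.59   1.256 -0.936] 29.99789535999298
t 4.10 shift [ 0.5 -1.   1.1] turn [ 0.17  0.12 -0.06]
t 4.10 shift [ 51.8  -0.8 -60.2] turn [ 0.17  0.12 -0.06]
```

Call:
servo_tool --deltas '[[[0.0064,0,-0.0077],[0,0,0]],[[0.0128,0,-0.0153],[0,0,0]],[[0.0128,0,-0.0153],[0,0,0]],[[0.0128,0,-0.0153],[0,0,0]],[[0.0128,0,-0.0153],[0,0,0]],[[0,0,0],[0,-5,0]],[[0,0,0],[0,-10,0]],[[0,0,0],[0,-10,0]],[[0,0,0],[0,-10,0]],[[0,0,0],[0,-10,0]],[[0,0,0],[0,-10,0]],[[0,0,0],[0,-10,0]],[[0,0,0],[0,-10,0]],[[0,0,0],[0,-10,0]],[[0,0,0],[0,-5,0]],[[0,0,0],[0,0,0]]]'

```text
time: 6.1
tool_pos: [525.1, -57.0, 116.5]
tcp_rot: [-3.139, 0.873, 1.586]
contact_force: [-1.1, -0.2, -2.1]
grip_width: 59.8
finger_force: 30.0
```

Run:
```python
from h import *
o=bot.get_obs();print(o["tool_pos"].round(1),o["joint_positions"].round(3),o["finger_force"],o["grip_width"])
go([527.5,-48.2,90],0.7,-50,0)
go([527.5,-48.2,76.5],0.7,-50,0)
cv2.imwrite("pics/scene1.png",bot.capture("scene")[:,:,::-1])
```

```text
[525.1 -57.  116.5] [ 0.205  0.665  1.686 -0.93   1.216  0.73 ] 29.994702637195587 59.83376187261239
t 6.10 shift [25.9  2.5 29.4] turn [-0.04  0.03  0.11]
t 6.10 shift [36.3  2.6 38. ] turn [-0.04  0.03  0.11]
```

View pics/scene1.png

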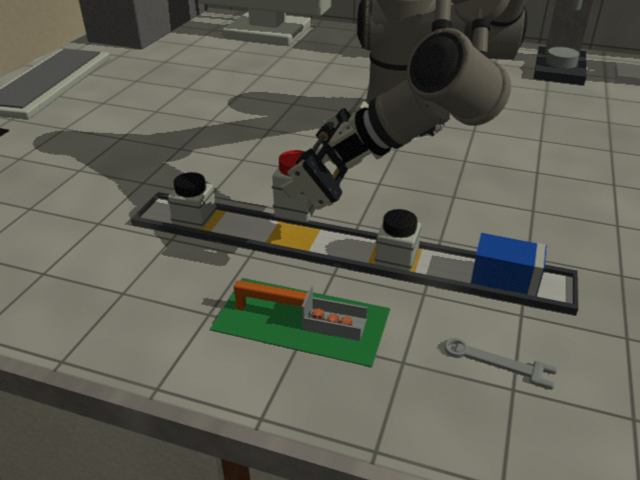

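The jar is upright in the gripper at about (293,185), above the lane. Mark 1 is now clear at (295,236).

Call:
servo_tool --deltas '[[[0.0065,0.0006,0.0073],[0,0,0]],[[0.0065,0.0006,0.0073],[0,0,0]],[[0.0065,0.0006,0.0073],[0,0,0]],[[0.0065,0.0006,0.0073],[0,0,0]],[[0,0,0],[0,0,0]]]'

```text
time: 6.78
tool_pos: [527.7, -64.1, 77.6]
tcp_rot: [-3.139, 0.874, 1.585]
contact_force: [-1.0, -0.1, -2.0]
grip_width: 59.9
finger_force: 30.0
```

Run:
```python
from h import *
o=bot.get_obs();print(o["tool_pos"].round(1),o["joint_positions"].round(3),o["finger_force"],o["grip_width"])
go([527.5,-48.2,90],0.7,-50,0)
go([527.5,-48.2,76.5],0.7,-50,0)
im=cv2.imread("pics/scene1.png"); h=cv2.cvtColor(im,cv2.COLOR_BGR2HSV)
m=(h[...,0]>15)&(h[...,0]<32)&(h[...,1]>120); m[:,:255]=0;m[:,325:]=0
w=rect("scene",m,6,"mark1 scene"); print(w.min(0),w.max(0))
```

```text
[527.7 -64.1  77.6] [ 0.192  0.73   1.701 -0.964  1.163  0.795] 29.9945729970932 59.933103617034185
t 6.78 shift [ 0.8  0.  -1.1] turn [-0.09  0.07  0.07]
t 6.78 shift [11.1  0.1  7.5] turn [-0.09  0.07  0.07]
mark1 scene px [266 221] [319 250] ctr 524.8 -57.0 size 76.9 66.5 dir 90.80
[491.08182 -95.87035] [558.42584 -18.13567]
```

Call:
servo_tool --deltas '[[[0.0037,0,0.0025],[0,0,0]],[[0.0037,0,0.0025],[0,0,0]],[[0.0037,0,0.0025],[0,0,0]],[[0.0006,0,0.0005],[0,0,0]],[[0,0,0],[0,0,0]]]'

```text
time: 7.4
tool_pos: [528.1, -62.4, 64.5]
tcp_rot: [-3.141, 0.874, 1.583]
contact_force: [-0.2, 0.0, -2.7]
grip_width: 59.9
finger_force: 30.0
```

Run:
```python
from h import *
o=bot.get_obs();print(o["tool_pos"].round(1),o["joint_positions"].round(3),o["contact_force"])
go([527.5,-48.2,76.5],0.7,-50,0)
```

```text
[528.1 -62.4  64.5] [ 0.195  0.753  1.704 -0.973  1.149  0.821] [-0.17390406  0.03163991 -2.67689608]
t 7.40 shift [-0.  -0.4  0.4] turn [-0.    0.06  0.01]
```

Call:
servo_tool --deltas '[[[0.0006,0,0.0005],[0,0,0]],[[0.0004,0,0.0003],[0,0,0]],[[0,0,0],[0,0,0]]]'

```text
time: 7.78
tool_pos: [528.1, -62.4, 63.3]
tcp_rot: [-3.142, 0.874, 1.583]
contact_force: [0.3, 0.3, -2.0]
grip_width: 60.0
finger_force: 30.0
```

Call:
servo_tool --deltas '[[[0.0006,0,0.0005],[0,0,0]],[[0,0,0],[0,0,0]]]'

```text
time: 8.02
tool_pos: [528.1, -62.4, 62.4]
tcp_rot: [-3.141, 0.874, 1.583]
contact_force: [0.3, 1.2, -2.2]
grip_width: 59.7
finger_force: 30.0
```

Call:
servo_tool --deltas '[[[0.0006,0,0.0005],[0,0,0]],[[0,0,0],[0,0,0]]]'

```text
time: 8.28
tool_pos: [528.0, -62.4, 61.6]
tcp_rot: [-3.141, 0.874, 1.583]
contact_force: [-0.2, 0.9, -3.0]
grip_width: 59.8
finger_force: 30.0
```

Call:
servo_tool --deltas '[[[0.0006,0,0.0005],[0,0,0]],[[0.0006,0,0.0005],[0,0,0]],[[0,0,0],[0,0,0]]]'

```text
time: 8.65
tool_pos: [528.2, -62.4, 61.2]
tcp_rot: [3.141, 0.875, 1.582]
contact_force: [-2.7, 4.2, 5.5]
grip_width: 60.1
finger_force: 30.0
```

Call:
servo_tool --deltas '[[[0,0,0],[0,0,0]],[[0,0,0],[0,0,0]],[[0,0,0],[0,0,0]],[[0,0,0],[0,0,0]],[[0,0,-0.015],[0,0,0]],[[0,0,-0.03],[0,0,0]],[[0,0,-0.04],[0,0,0]],[[0,0,-0.04],[0,0,0]]]' --fingers 1

```text
time: 9.65
tool_pos: [526.8, 35.1, 141.7]
tcp_rot: [3.141, 0.873, 1.583]
contact_force: [0.7, -0.1, 1.1]
grip_width: 91.9
finger_force: 0.0
```

Run:
```python
from h import *
o=bot.get_obs();print(o["tool_pos"].round(1),o["joint_positions"].round(3),o["contact_force"])
# cup lying centre (525.5,302), axis 89.4 deg, mouth +y
go([525.7,322,200],-0.5,-40,0)
go([525.7,322,42],-0.5,-40,100)
```

```text
[526.8  35.1 141.7] [ 0.36   0.679  1.555 -0.824  1.379  0.716] [ 0.70573855 -0.12735598  1.14733757]
t 9.65 shift [ 143.     2.3 -238.6] turn [ 0.86 10.02  0.86]
t 9.65 shift [ 246.7    3.6 -235.5] turn [ 0.86 10.02  0.86]
```

Call:
servo_tool --deltas '[[[0.0352,0.0005,-0.0336],[0,0,0]],[[0.0352,0.0005,-0.0336],[0,0,0]],[[0.0352,0.0005,-0.0336],[0,0,0]],[[0.0352,0.0005,-0.0336],[0,0,0]],[[0.0352,0.0005,-0.0336],[0,0,0]],[[0.0352,0.0005,-0.0336],[0,0,0]],[[0.0352,0.0005,-0.0336],[0,0,0]],[[0,0,0],[0.43,5,0.43]],[[0,0,0],[0.43,5,0.43]],[[0,0,0],[0,0,0]]]'

```text
time: 10.9
tool_pos: [526.5, 372.2, 104.5]
tcp_rot: [3.14, 0.698, 1.56]
contact_force: [0.9, -0.2, 0.7]
grip_width: 91.9
finger_force: 0.0
```

Run:
```python
from h import *
o=bot.get_obs();print(o["tool_pos"].round(1),o["joint_positions"].round(3))
go([525.7,322,42],-0.5,-40,0)
```

```text
[526.5 372.2 104.5] [ 0.731  0.999  0.849 -0.507  1.779  0.76 ]
t 10.90 shift [ 1.7 -0.4 99.2] turn [ 0.05 -0.03 -0.07]
```

Call:
servo_tool --deltas '[[[0.0017,-0.0004,0.03],[0,0,0]],[[0,0,0.03],[0,0,0]],[[0,0,0.025],[0,0,0]],[[0,0,0.014],[0,0,0]],[[0,0,0],[0,0,0]]]'

```text
time: 11.52
tool_pos: [524.9, 309.3, 25.1]
tcp_rot: [-3.14, 0.701, 1.563]
contact_force: [0.2, -0.3, 0.0]
grip_width: 91.6
finger_force: 0.0
```

Call:
servo_tool --deltas '[[[0,0,0],[0,0,0]],[[0,0,0],[0,0,0]],[[0,0,0],[0,0,0]],[[0,0,0],[0,0,0]],[[0,0,0],[0,0,0]]]' --fingers 0

```text
time: 12.15
tool_pos: [525.5, 309.8, 25.9]
tcp_rot: [3.141, 0.699, 1.562]
contact_force: [-0.3, 1.4, 1.7]
grip_width: 60.3
finger_force: 30.0
```

Run:
```python
from h import *
o=bot.get_obs();print(o["tool_pos"].round(1),o["joint_positions"].round(3))
p=o["tool_pos"]-R.from_euler('xyz',o["tcp_rot"]).apply([0,0,19]);print("grasp",p.round(1))
```

```text
[525.5 309.8  25.9] [ 0.669  0.998  1.089 -0.525  1.543  0.827]
grasp [525.6 322.1  40.4]
```

Call:
servo_tool --deltas '[[[-0.0064,0,-0.0077],[0,0,0]],[[-0.0128,0,-0.0153],[0,0,0]],[[-0.0128,0,-0.0153],[0,0,0]],[[-0.0128,0,-0.0153],[0,0,0]],[[-0.0128,0,-0.0153],[0,0,0]],[[0,0,0],[0,5,0]],[[0,0,0],[0,10,0]],[[0,0,0],[0,10,0]],[[0,0,0],[0,10,0]],[[0,0,0],[0,10,0]],[[0,0,0],[0,10,0]],[[0,0,0],[0,10,0]],[[0,0,0],[0,10,0]],[[0,0,0],[0,10,0]],[[0,0,0],[0,5,0]],[[0,0,0],[0,0,0]]]'

```text
time: 14.15
tool_pos: [525.5, 308.6, 114.9]
tcp_rot: [-3.139, -0.871, 1.559]
contact_force: [-0.1, -0.2, -0.6]
grip_width: 59.8
finger_force: 30.0
```

Run:
```python
from h import *
o=bot.get_obs();print(o["tool_pos"].round(1),o["joint_positions"].round(3),o["finger_force"],o["grip_width"])
go([523,300,90],0.7,50,0)
go([523,300,79],0.7,50,0)
im=bot.capture("scene");h=cv2.cvtColor(im,cv2.COLOR_RGB2HSV)
m=(h[...,0]>15)&(h[...,0]<32)&(h[...,1]>120); m[:,:440]=0
w=rect("scene",m,6,"mark3 scene"); print(w.min(0),w.max(0))
cv2.imwrite("pics/scene2.png",im[:,:,::-1])
```

```text
[525.5 308.6 114.9] [-0.021  0.633  1.766  1.047  1.083 -0.698] 29.98508870601654 59.83840982085111
t 14.15 shift [-24.5  -2.6  28.4] turn [ 0.93  0.09 -0.9 ]
t 14.15 shift [-33.   -2.6  35.5] turn [ 0.93  0.09 -0.9 ]
mark3 scene px [480 260] [532 294] ctr 520.4 302.8 size 76.8 65.8 dir 90.68
[487.0997  264.30603] [553.6471  341.27304]
```

View pics/scene2.png

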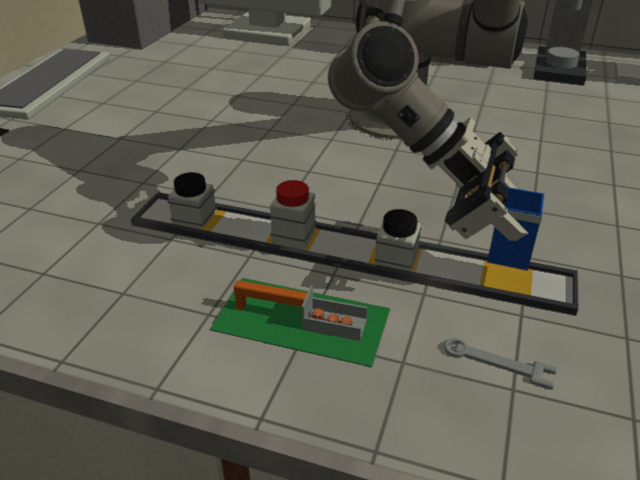

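The red-capped jar stands at (293,215) on mark 1. The cup is held upright above mark 3, near (515,230).

Call:
servo_tool --deltas '[[[-0.0061,-0.0006,0.0071],[0,0,0]],[[-0.0061,-0.0007,0.0071],[0,0,0]],[[-0.0061,-0.0007,0.0071],[0,0,0]],[[-0.0062,-0.0006,0.0071],[0,0,0]],[[0,0,0],[0.93,0.1,-0.9]],[[-0.0042,0,0.0036],[0,0,0]],[[-0.0042,0,0.0036],[0,0,0]],[[0,0,0],[0,0,0]]]'

```text
time: 15.2
tool_pos: [522.5, 315.9, 66.8]
tcp_rot: [3.141, -0.873, 1.585]
contact_force: [0.5, 0.4, -1.5]
grip_width: 59.6
finger_force: 30.0
```

Run:
```python
from h import *
o=bot.get_obs();print(o["tool_pos"].round(1),o["contact_force"].round(1))
go([523,299.5,77],0.7,50,0)
```

```text
[522.5 315.9  66.8] [ 0.5  0.4 -1.5]
t 15.20 shift [-2.8  0.2 -0.1] turn [-0.03 -0.04  0.07]
```

Call:
servo_tool --deltas '[[[-0.0028,0.0002,0],[0,0,0]],[[-0.0006,0,0.0005],[0,0,0]],[[-0.0006,0,0.0005],[0,0,0]],[[0,0,0],[0,0,0]]]'

```text
time: 15.7
tool_pos: [523.1, 314.7, 65.9]
tcp_rot: [3.138, -0.877, 1.588]
contact_force: [-3.0, -1.7, 12.5]
grip_width: 60.2
finger_force: 30.0
```

Call:
servo_tool --deltas '[[[0.0009,0,-0.0008],[0,0,0]],[[0,0,0],[0,0,0]]]'

```text
time: 15.95
tool_pos: [523.2, 314.4, 65.9]
tcp_rot: [3.138, -0.875, 1.587]
contact_force: [-1.0, -0.7, 6.9]
grip_width: 59.7
finger_force: 30.0
```

Call:
servo_tool --deltas '[[[0,0,0],[0,0,0]],[[0,0,0],[0,0,0]],[[0,0,0],[0,0,0]],[[0,0,0],[0,0,0]],[[0,0,-0.015],[0,0,0]],[[0,0,-0.03],[0,0,0]],[[0,0,-0.04],[0,0,0]],[[0,0,-0.05],[0,0,0]]]' --fingers 1

```text
time: 16.95
tool_pos: [523.8, 209.3, 152.5]
tcp_rot: [3.141, -0.873, 1.586]
contact_force: [-0.3, 0.2, 1.0]
grip_width: 91.9
finger_force: 0.0
```

Run:
```python
from h import *
o=bot.get_obs();print(o["tool_pos"].round(1),o["joint_positions"].round(3))
im=bot.capture("top");cv2.imwrite("pics/top3.png",im[:,:,::-1]);s=bot.capture("scene");cv2.imwrite("pics/scene3.png",s[:,:,::-1])
h=cv2.cvtColor(im,cv2.COLOR_RGB2HSV);H,S,V=[h[...,i] for i in range(3)]
b=(H>100)&(H<130)&(S>120);b[:245]=0;b[325:]=0
w=rect("top",b,106,"cup")
sc=(H<16)&(S>180)&(V>120); sc[:,:294]=0; sc[240:]=0
rect("top",sc,49,"handle")
go([706.8,-2,220],3.4,25,0)
go([706.8,-2,40],3.4,25,100)
cv2.imwrite("pics/c3.png",np.hstack([cv2.resize(im[235:330,40:160,::-1],(400,316),interpolation=2),cv2.resize(s[160:310,460:600,::-1],(295,316),interpolation=2)]))
```

```text
[523.8 209.3 152.5] [-0.21   0.574  1.741  0.904  1.256 -0.716]
cup px [ 74 258] [120 299] ctr 523.2 307.1 size 60.1 57.9 dir 90.91
handle px [294 166] [359 176] ctr 707.6 -18.9 size 104.8 14.7 dir 93.48
t 17.05 shift [ -94.7  178.  -185.1] turn [  2.13 -24.92  -2.  ]
t 17.05 shift [-190.3  179.4 -159.8] turn [  2.13 -24.92  -2.  ]
```

View pics/c3.png

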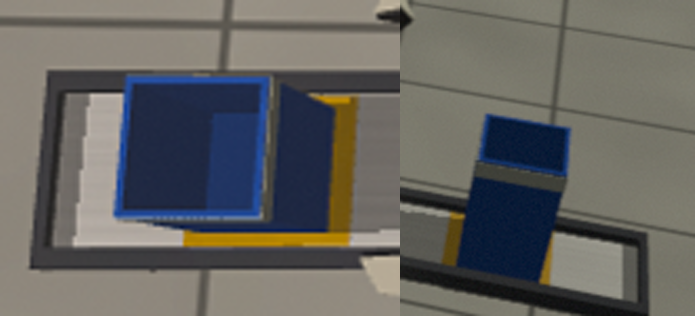

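The cup stands upright on mark 3, with yellow showing on all sides and within about 3 mm of centre. Next, the scoop.

Call:
servo_tool --deltas '[[[-0.032,0.0299,-0.0267],[0,0,0]],[[-0.032,0.0299,-0.0267],[0,0,0]],[[-0.032,0.0299,-0.0267],[0,0,0]],[[-0.032,0.0299,-0.0267],[0,0,0]],[[-0.032,0.0299,-0.0267],[0,0,0]],[[-0.032,0.0299,-0.0267],[0,0,0]],[[0,0,0],[0.71,-8.3,-0.67]],[[0,0,0],[0.71,-8.3,-0.67]],[[0,0,0],[0.71,-8.3,-0.67]],[[0,0,0],[0,0,0]]]'

```text
time: 18.3
tool_pos: [707.5, -30.3, 109.1]
tcp_rot: [-3.137, -0.439, 1.636]
contact_force: [-0.3, 0.1, -0.8]
grip_width: 91.7
finger_force: 0.0
```

Run:
```python
from h import *
o=bot.get_obs();print(o["tool_pos"].round(1),o["joint_positions"].round(3))
go([706.7,-4,40],3.4,25,0)
```

```text
[707.5 -30.3 109.1] [-0.33   0.86   1.01   0.404  1.464 -0.479]
t 18.30 shift [-5.6  1.4 92.8] turn [-0.4  -0.16  0.32]
```

Call:
servo_tool --deltas '[[[-0.0056,0.0014,0.03],[-0.4,-0.1,0.3]],[[0,0,0.03],[0,0,0]],[[0,0,0.02],[0,0,0]],[[0,0,0.0125],[0,0,0]],[[0,0,0],[0,0,0]]]'

```text
time: 18.92
tool_pos: [705.8, 1.3, 20.5]
tcp_rot: [-3.137, -0.438, 1.625]
contact_force: [0.1, -0.4, 0.3]
grip_width: 91.7
finger_force: 0.0
```

Call:
servo_tool --deltas '[[[0,0,0],[0,0,0]],[[0,0,0],[0,0,0]],[[0,0,0],[0,0,0]],[[0,0,0],[0,0,0]],[[0,0,0],[0,0,0]],[[0,0,0],[0,0,0]],[[0,0,0],[0,0,0]]]' --fingers 0

```text
time: 19.8
tool_pos: [706.2, 1.2, 21.3]
tcp_rot: [-3.139, -0.437, 1.626]
contact_force: [-1.0, -0.1, -0.5]
grip_width: 26.8
finger_force: 0.0
```

Run:
```python
from h import *
o=bot.get_obs();print(o["tool_pos"].round(1),o["joint_positions"].round(3),o["contact_force"])
p=o["tool_pos"]-R.from_euler('xyz',o["tcp_rot"]).apply([0,0,19]);print("grasp",p.round(1))
```

```text
[706.2   1.2  21.3] [-0.29   0.932  1.114  0.428  1.281 -0.508] [-1.04767768 -0.07274184 -0.4620923 ]
grasp [706.7  -6.9  38.5]
```

Call:
servo_tool --deltas '[[[0,0,0],[0,0,0]],[[0,0,0],[0,0,0]],[[0,0,0],[0,0,0]]]'

```text
time: 20.18
tool_pos: [706.3, 1.1, 21.3]
tcp_rot: [-3.139, -0.437, 1.626]
contact_force: [1.4, 0.3, -0.9]
grip_width: 15.7
finger_force: 30.0
```

Call:
servo_tool --deltas '[[[0.0017,0,-0.0036],[0,0,0]],[[0.0042,0,-0.0091],[0,0,0]],[[0.0065,0,-0.0135],[0,2,0]],[[0.007,0,-0.0133],[0,3,0]],[[0.0075,0,-0.013],[0,3,0]],[[0.0109,0,-0.0168],[0,0,0]],[[0.0109,0,-0.0168],[0,0,0]],[[0.0109,0,-0.0168],[0,0,0]],[[0.0109,0,-0.0168],[0,0,0]],[[0.0055,0,-0.0084],[0,0,0]],[[0,0,0],[0,0,0]]]'

```text
time: 21.55
tool_pos: [706.8, 1.4, 171.4]
tcp_rot: [-3.14, -0.576, 1.626]
contact_force: [-0.4, -0.4, -2.3]
grip_width: 15.9
finger_force: 30.0
```

Run:
```python
from h import *
o=bot.get_obs();print(o["tool_pos"].round(1),o["joint_positions"].round(3),o["contact_force"].round(1))
# grasp target: nose-up 8 deg, yaw 0.7; nose 128 mm ahead of the grip, 33 below it
go([522,230,190],0.7,33,0)
s=bot.capture("scene");t=bot.capture("top")
cv2.imwrite("pics/c4.png",np.hstack([cv2.resize(s[150:350,200:420,::-1],(396,360),interpolation=2),cv2.resize(t[110:230,200:330,::-1],(390,360),interpolation=2)]))
```

```text
[706.8   1.4 171.4] [-0.339  0.827  0.962  0.527  1.595 -0.447] [-0.4 -0.4 -2.3]
t 21.55 shift [ 210.1 -171.2  133.5] turn [-1.41  0.    2.08]
```

View pics/c4.png

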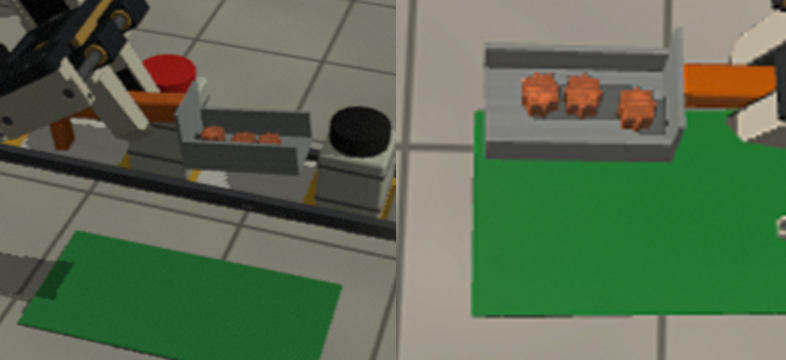

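The scoop is held with all three pieces in the pan, nose slightly up. I'll check where the nose is in the gripper and compute the transfer to the cup.

Run:
```python
from h import *
print(ray("top",[[229.7,125],[229.7,144],[229.7,162.7]],193.7).round(1), "expect y~119.5-121.5 (cam bias ~+2)")
go([524.8,161.2,185],0.7,33,0)
go([524.8,161.2,185],3.16,33,0)
```

```text
[[720.  119.2 193.7]
 [693.4 118.2 193.7]
 [667.7 117.1 193.7]] expect y~119.5-121.5 (cam bias ~+2)
t 21.65 shift [ 150.2 -171.7   99.2] turn [-1.54 -0.05  1.99]
t 21.65 shift [ 150.2 -172.2   99.2] turn [-0.2  -0.05 -0.07]
```

Call:
servo_tool --deltas '[[[0.0076,-0.0085,0.005],[0,0,0]],[[0.017,-0.0192,0.0113],[0,0,0]],[[0.0228,-0.0256,0.015],[0,0,0]],[[0.0246,-0.0277,0.0163],[0,0,0]],[[0.0246,-0.0277,0.0163],[0,0,0]],[[0.0228,-0.0256,0.015],[0,0,0]],[[0.017,-0.0192,0.0113],[0,0,0]],[[0.0095,-0.0107,0.0063],[0,0,0]],[[0.0057,-0.0064,0.0038],[0,0,0]],[[0,0,0],[-0.5,0,0.65]],[[0,0,0],[-0.5,0,0.65]],[[0,0,0],[-0.5,0,0.65]],[[0,0,0],[0,0,0]]]'

```text
time: 23.28
tool_pos: [526.1, 173.0, 169.4]
tcp_rot: [3.14, -0.577, 1.584]
contact_force: [-0.4, 0.1, -1.6]
grip_width: 15.8
finger_force: 30.0
```

Run:
```python
from h import *
o=bot.get_obs();print(o["tool_pos"].round(1),o["joint_positions"].round(3),o["contact_force"].round(1))
Rc=R.from_euler('xyz',o["tcp_rot"]); n=np.array([100.4,0,63.8]) # nose in tool frame (126 mm ahead of grip)
print("nose",(o["tool_pos"]+Rc.apply(n)).round(1))
go([526,163,185],0.7,33,0)
for a in(4,5): print(a,(n-R.from_rotvec([0,-a,0],degrees=True).apply(n)).round(2))
```

```text
[526.1 173.  169.4] [-0.146  0.461  1.668  0.619  1.19  -0.447] [-0.4  0.1 -1.6]
nose [524.7 292.  170.7]
t 23.27 shift [ 0.1 -0.3  0.5] turn [ 0.04 -0.04  0.04]
4 [ 4.7   0.   -6.85]
5 [ 5.94  0.   -8.51]
```

Call:
servo_tool --deltas '[[[0.0047,0,-0.0068],[0,-4,0]],[[0.0047,0,-0.0068],[0,-4,0]],[[0.0047,0,-0.0068],[0,-4,0]],[[0.0047,0,-0.0068],[0,-4,0]],[[-0.0025,0,0.008],[0,0,0]],[[-0.0044,0,0.0145],[0,0,0]],[[-0.0044,0,0.0145],[0,0,0]],[[-0.0034,0,0.0108],[0,0,0]],[[-0.0011,0,0.0038],[0,0,0]],[[0,0,0],[0,0,0]]]'

```text
time: 24.52
tool_pos: [526.0, 177.6, 147.9]
tcp_rot: [3.141, -0.298, 1.584]
contact_force: [0.2, -0.2, -1.9]
grip_width: 16.2
finger_force: 30.0
```

Run:
```python
from h import *
o=bot.get_obs();Rc=R.from_euler('xyz',o["tcp_rot"]); n=np.array([100.4,0,63.8])
print("nose",(o["tool_pos"]+Rc.apply(n)).round(1))
s=bot.capture("scene");t=bot.capture("top")
cv2.imwrite("pics/c5.png",np.hstack([cv2.resize(s[130:310,400:600,::-1],(400,360),interpolation=2),cv2.resize(t[220:340,50:180,::-1],(390,360),interpolation=2)]))
```

```text
nose [524.5 292.3 116.3]
```

View pics/c5.png

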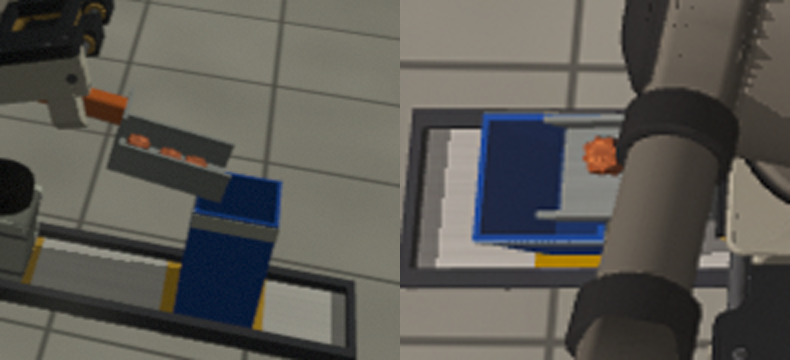

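The pan nose is over the near half of the cup mouth, with three pieces visible in the pan. I'll pivot about the nose to tip them in.

Call:
servo_tool --deltas '[[[0.0047,-0.001,-0.0068],[0,-4,0]],[[0.0059,0,-0.0085],[0,-5,0]],[[0.0059,0,-0.0085],[0,-5,0]],[[0.0059,0,-0.0085],[0,-5,0]],[[0.0059,0,-0.0085],[0,-5,0]],[[0.0059,0,-0.0085],[0,-5,0]],[[0.0059,0,-0.0085],[0,-5,0]],[[0.0059,0,-0.0085],[0,-5,0]],[[0.0059,0,-0.0085],[0,-5,0]],[[0.0047,0,-0.0068],[0,-4,0]],[[0,0,0],[0,0,0]],[[0,0,0],[0,0,0]],[[0,0,0],[0,0,0]],[[0,0,0],[0,0,0]]]'

```text
time: 26.38
tool_pos: [524.3, 238.2, 223.2]
tcp_rot: [3.14, 0.54, 1.582]
contact_force: [0.1, 0.1, -1.7]
grip_width: 15.9
finger_force: 30.0
```

Run:
```python
from h import *
o=bot.get_obs();Rc=R.from_euler('xyz',o["tcp_rot"]); n=np.array([100.4,0,63.8])
print("nose",(o["tool_pos"]+Rc.apply(n)).round(1),o["joint_positions"].round(2))
s=bot.capture("scene");t=bot.capture("top")
cv2.imwrite("pics/c6.png",np.hstack([cv2.resize(s[100:310,390:620,::-1],(394,360),interpolation=2),cv2.resize(t[220:340,50:180,::-1],(390,360),interpolation=2)]))
```

```text
nose [523.8 291.5 116.9] [ 0.54  0.63  1.19 -0.46  1.61  0.58]
```

View pics/c6.png

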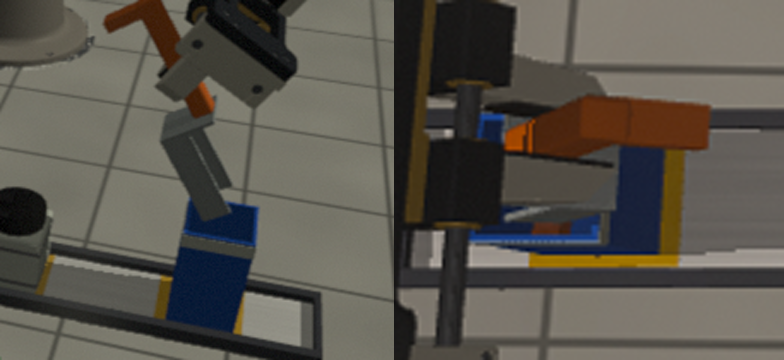

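Call:
servo_tool --deltas '[[[-0.0103,0,-0.0171],[0,0,0]],[[-0.0103,0,-0.0171],[0,0,0]],[[-0.0103,0,-0.0171],[0,0,0]],[[0,0,0],[0,8,0]],[[0,0,0],[0,8,0]],[[0,0,0],[0,8,0]],[[0,0,0],[0,8,0]],[[0,0,0],[0,8,0]],[[0,0,0],[0,8,0]],[[0,0,0],[0,8,0]]]'

```text
time: 27.72
tool_pos: [524.1, 238.2, 283.4]
tcp_rot: [3.138, -0.441, 1.585]
contact_force: [-0.4, 0.2, -1.8]
grip_width: 15.9
finger_force: 30.0
```

Run:
```python
from h import *
o=bot.get_obs();print(o["tool_pos"].round(1))
go([706.6,-6.9,200],3.16,25,0)
```

```text
[524.1 238.2 283.4]
t 27.73 shift [-259.7  178.7  -10.6] turn [ 1.19 -0.25 -2.13]
```

Call:
servo_tool --deltas '[[[-0.013,0.0089,-0.0005],[0,0,0]],[[-0.0292,0.0201,-0.0012],[0,0,0]],[[-0.039,0.0268,-0.0016],[0,0,0]],[[-0.0422,0.029,-0.0017],[0,0,0]],[[-0.0422,0.029,-0.0017],[0,0,0]],[[-0.039,0.0268,-0.0016],[0,0,0]],[[-0.0292,0.0201,-0.0012],[0,0,0]],[[-0.0162,0.0112,-0.0007],[0,0,0]],[[-0.0098,0.0067,-0.0004],[0,0,0]],[[0,0,0],[0.4,-0.1,-0.7]],[[0,0,0],[0.4,-0.1,-0.7]],[[0,0,0],[0.4,0,-0.7]],[[0,0,0],[0,0,0]]]'

```text
time: 29.35
tool_pos: [705.8, 1.7, 183.0]
tcp_rot: [-3.139, -0.433, 1.626]
contact_force: [0.2, -0.3, -1.3]
grip_width: 15.9
finger_force: 30.0
```

Run:
```python
from h import *
o=bot.get_obs();print(o["tool_pos"].round(1))
go([706.6,-6.9,60],3.16,25,0); go([706.6,-6.9,40],3.16,25,0)
s=bot.capture("scene");t=bot.capture("top")
cv2.imwrite("pics/c7.png",np.hstack([cv2.resize(s[:330,200:620,::-1],(458,360),interpolation=2),cv2.resize(t[80:320,50:270,::-1],(330,360),interpolation=2)]))
```

```text
[705.8   1.7 183. ]
t 29.35 shift [-59.4   0.6 127. ] turn [-0.13  0.18 -0.  ]
t 29.35 shift [-67.8   0.6 145.2] turn [-0.13  0.18 -0.  ]
```

View pics/c7.png

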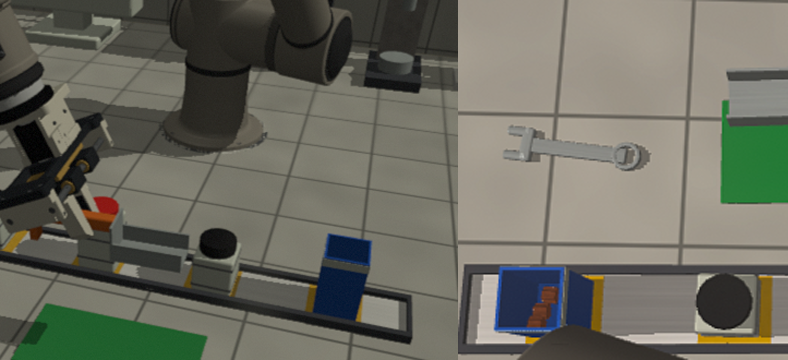

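All the brown pieces are in the cup, near (542,308) in the crop, and the pan is empty. I'll lay the scoop back on the mat.

Call:
servo_tool --deltas '[[[-0.006,0.0006,0.0127],[-0.1,0.2,0]],[[-0.0119,0,0.0254],[0,0,0]],[[-0.0119,0,0.0254],[0,0,0]],[[-0.0119,0,0.0254],[0,0,0]],[[-0.0119,0,0.0254],[0,0,0]],[[-0.006,0,0.0127],[0,0,0]],[[-0.0042,0,0.009],[0,0,0]],[[-0.003,0,0.0064],[0,0,0]],[[0,0,0],[0,0,0]]]'

```text
time: 30.58
tool_pos: [706.4, 0.9, 25.3]
tcp_rot: [-3.141, -0.437, 1.625]
contact_force: [0.1, -0.7, -0.4]
grip_width: 15.9
finger_force: 30.0
```

Run:
```python
from h import *
print(bot.get_obs()["contact_force"].round(1)); go([706.6,-6.9,39],3.16,25,0)
```

```text
[ 0.1 -0.7 -0.4]
t 30.57 shift [-1.3 -0.2  3.3] turn [-0.03 -0.04 -0.06]
```

Call:
servo_tool --deltas '[[[-0.0008,0,0.0018],[0,0,0]],[[-0.0004,0,0.0009],[0,0,0]],[[-0.0004,0,0.0009],[0,0,0]],[[0,0,0],[0,0,0]]]'

```text
time: 31.08
tool_pos: [706.4, 1.0, 21.4]
tcp_rot: [-3.141, -0.437, 1.625]
contact_force: [0.3, -0.5, -2.0]
grip_width: 15.8
finger_force: 30.0
```

Call:
servo_tool --deltas '[[[-0.0003,0,0.0007],[0,0,0]],[[0,0,0],[0,0,0]]]'

```text
time: 31.32
tool_pos: [706.4, 1.0, 21.3]
tcp_rot: [-3.141, -0.437, 1.625]
contact_force: [-2.4, -0.3, 4.6]
grip_width: 15.8
finger_force: 30.0
```

In contact. Release and retreat.

Call:
servo_tool --deltas '[[[0,0,0],[0,0,0]],[[0,0,0],[0,0,0]],[[0,0,0],[0,0,0]],[[0,0,0],[0,0,0]],[[0,0,-0.01],[0,0,0]],[[0,0,-0.03],[0,0,0]],[[0,0,-0.04],[0,0,0]],[[0,0,-0.05],[0,0,0]],[[0,0,-0.05],[0,0,0]],[[-0.04,0,0],[0,0,0]],[[-0.04,0,0],[0,0,0]],[[0,0,0],[0,0,0]]]' --fingers 1

```text
time: 32.83
tool_pos: [713.6, -150.8, 148.0]
tcp_rot: [-3.138, -0.437, 1.62]
contact_force: [-0.3, 0.7, -0.2]
grip_width: 91.7
finger_force: 0.0
```

Run:
```python
from h import *
print(bot.get_obs()["tool_pos"].round(1))
s=bot.capture("scene");t=bot.capture("top")
cv2.imwrite("pics/c8.png",np.hstack([cv2.resize(s[140:400,130:600,::-1],(397,220),interpolation=2),cv2.resize(t[135:335,40:400,::-1],(396,220),interpolation=2)]))
```

```text
[ 713.6 -150.8  148. ]
```

View pics/c8.png

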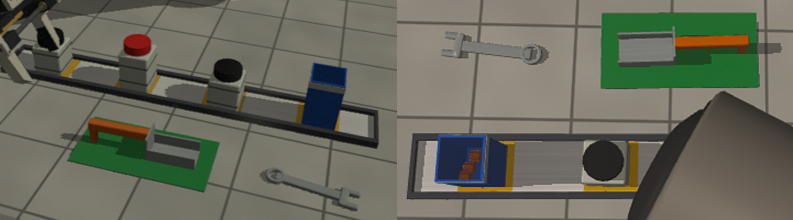

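Everything is in place: the scoop lies empty and upright on the mat, the pieces are in the cup, and both containers are standing. Handing in.

```bash
python3 -c "
from plant import bot
print(bot.close_job())"
```

```text
the job is handed in; nothing more can be done
None
```

The job is handed in, done in about 33 s of the 72 s allowed. The final pictures show the red-capped jar standing on mark 1 and the cup on mark 3 (about 3 mm off centre), the brown pieces in the cup, the scoop empty and right way up on its mat, and no sign that the black-capped jars or the wrench moved; no verdict came back.

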